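# Unlock and close a laser beam shutter

### The arm

A 6-joint arm with a two-finger parallel gripper is mounted at the origin on the work surface. World frame = base frame: x ahead of the robot, y to its left, z up, the work surface at z = 0. Lengths are in m, angles in rad, forces in N, time in s.
With the tool pointing down it reaches from about 0.425 to 0.95 m from the base axis. Payload 3.5 kg.
Tool frame: the origin (TCP) lies between the finger pads; the fingertips stand 17 mm ahead of it and the grasp point (between the pads) lies 2 mm behind it; z points along the fingers, y is the line along which they close (so a half turn about z gives the same grasp; the last joint's range is limited). The gripper opens to 85 mm and grips with 20 to 120 N. Pads are 22 mm wide; open, the fingers measure 114 mm over their backs; the gripper's body (76 mm by 85 mm) begins 54 mm behind the grasp point. The pads swing forward as they close: fully open they stand 13 mm farther back than shut.
Start: joints at [-1.284, 0.286, 1.577, -0, 1.279, -0.15], TCP at [0.286, -0.612, 0.248] pointing down, gripper open.
Joint ranges: [-2.77, 2.77], [-0.9, 2.22], [0.21, 2.48], [-1.53, 4.67], [0.24, 2.81], [-2.84, 2.84]. Speed limits (rad/s): [2.79, 2.79, 3.14, 3.14, 3.14, 3.14].

### API

Orientations are given as a unit quaternion [w, x, y, z].
In Python, from bench import env, optics, sign_off gives the robot as it stands. The module is installed in compiled form; this text tells all that it offers.
- The arm moves only by the shell command python3 -m jog 'ROWS'. ROWS is JSON, a list of rows, each an object of numbers: "claw": the gripper command: -1 is shut, 1 is fully open, values between are in proportion; "tx", "ty", "tz": the shift along the tool's x, y, z in cm; "yaw": the turn about the tool's z in degrees. In form: [{"claw": .., "tx": .., "ty": .., "tz": .., "yaw": ..}, ...]. A call has 1 to 10 rows; each row is the pose to reach, as a shift and turn from the pose commanded when the call began, along the tool's axes at that moment; what a row does not reach only later rows make up. A row lasts 1/8 s, in which the tool goes at most 62.5 mm and 10.7 degrees, less where a joint would pass 70% of its speed; a pose out of reach is approached as far as the arm can. A call with a gripper value outside its range is refused whole. The fingers move at their own pace and stop on an object; the grip force is fixed at half the most. Time passes only in rows, so rows that repeat a pose let the fingers close. It gives the time, the measured TCP pose, the force, the opening and the grip force at its end, in the units of the state.
- env.observe(): the state, without advancing time (a new reading comes with each control period).
- optics.snapshot(name): name is "side" or "top" or "wrist"; returns a dict with "img" (400x640x3 uint8, blue, green, red), "mtx" (3x3 intrinsics, pixels), "pose" (4x4, takes a point from camera to world coordinates); the wrist camera has in their place "tool_from_camera" (4x4, takes a point from camera to tool coordinates, whose origin is the TCP and whose axes are the flange's). Camera axes: x right, y up, looking along -z (the intrinsics and any distortion apply to the point x, -y, -z); pixel columns grow to the right and rows downward; lengths in m; the calibration is good to about 2 mm. The wrist camera is an equidistant fisheye: a pixel r from the principal point sees the ray r / f radians off the axis. A picture is of the moment at which its call begins: read the wrist's pose just before it. There is no depth.
- sign_off(): hands the job in; it is judged then, once.
The state is a dict: "clock": time; "joint_pos": joint angles; "qd": joint speeds; "effort": joint torques, N m; "tool_pos": TCP position; "tool_rot": TCP orientation; "wrist_force": force on the tool from outside, world axes, zero at the start; "torque": the same for the moment, N m; "opening": finger opening in m; "grasp_force": force on a finger pad.
Only numpy, scipy, OpenCV 4.12 (cv2) and the standard library are available. Lean on these libraries where they do the work, as an engineer would, in place of code of your own. Each camera call takes 0.05 s, during which the arm holds its last target. There are 200 camera calls.

### The job

Close the laser shutter on the optical table: with a fingertip push the white peg round to turn the orange locking disc until its slot lines up with the steel bar, then push the bar by its blue post through the slot until its nose is fully home against the red stop in the black housing. Only push, lift nothing: the bar stays down in its guide, and the lens post, the driver and the green case are left where they stand.

Things in the scene. Friction and masses are not known exactly. Their poses are not given: they have to be found in the camera images.
- shutter: Fixed shutter: dark plate 310 x 120 x 20 mm (x -150 to +160 mm) with guide, disc and housing on its line y = 0; a grey laser head (46 x 120 mm) stands off its -y side by the housing. Origin on the table surface; +x is the way the bar is pushed, +z up. Apart from the peg and the post nothing on it is higher than 52 mm above the table.
- guide (a point): Middle of the black guide channel's floor, 26 mm above the table, at x = -62, y = 0 mm in the shutter's frame. The channel runs from x = -150 to +25 mm: inner gap 19 mm, walls up to 38 mm above the table. A keeper strap crosses over the bar at x = 10 to 16 mm, 44 to 47 mm above the table.
- disc_axis (a point): Centre of the orange disc's top face, on its fixed vertical axis: x = 80 mm, y = 0 in the shutter's frame, 41 mm above the table. The disc has radius 38 mm; a straight slot 22 mm wide runs right across it through the centre, its floor 25 mm above the table.
- lock_disc (a joint): Disc angle (rad), counter-clockwise from above positive, range -2 to 2, starts within -1.1 to 1.1. At 0 the peg points along the shutter's +x and the slot lies crosswise, blocking the bar. The slot lines up at +1.571 or -1.571 (peg straight out to +y or -y); either will do. Turns stiffly (0.06 N m, 2 to 3 N at the peg), stays where left. The nose enters if the slot is within about 0.1 rad.
- peg_top (a point): Centre of the top of the white upright peg on the disc, 75 mm above the table; peg diameter 12 mm, 34 mm tall, standing 27 mm from the disc's axis at a right angle to the slot.
- bar: Loose steel bar 16 x 16 mm, about 0.3 kg, lying in the guide, underside 26 mm and top 42 mm above the table. Origin: centre of its underside, right below the post; +x along the bar to the nose, +z up. It reaches 11 mm behind the origin and 137 mm ahead. Slides with light friction (1 to 4 N); 1.5 mm play each side in the guide.
- bar_tip (a point): Tip of the bar's nose, on its centre line, 8 mm above its underside; the last 14 mm taper from 16 to 7 mm diameter. It starts 6 to 22 mm short of the disc's rim and has 98 to 114 mm to travel to the stop.
- post_top (a point): Centre of the top of the blue upright post near the bar's rear end, 76 mm above the table; diameter 14 mm, standing 34 mm above the bar, 137 mm behind the nose tip.
- stop (a point): Centre of the face of the red stop, 34 mm above the table, at x = 134 mm in the shutter's frame, in the black housing (x 120 to 148 mm, gap 22 mm, open above, top 44 mm). The nose tip is at this point when the bar is fully home; the bar then stops dead and its post stands 83 mm behind the disc's axis.
- lens_post: Bystander: small lens on a round-footed post, foot diameter 34 mm, 73 mm tall, loose on the table. Origin at the centre of its underside.
- driver: Bystander: red-handled screwdriver 150 mm long lying on the table, loose. Origin under its middle, x along it.
- optics_case: Bystander: green plastic case 50 x 65 x 26 mm, loose on the table. Origin at the centre of its underside.
There are look-alikes about, which are no part of the job. Leave any purple or turquoise look-alike of the bar alone.

How it is judged:
By the outcome, as a careful person would: the job done as asked, in the order asked, and still so for the second after the job is handed in, with the robot touching nothing.
It also fails if it takes over 56 s, if anything falls off the work surface, if the arm or the gripper's body presses on something with over 40 N, if the wrist force passes 120 N, or if a joint passes its speed limit or range.

## Working session

There is one attempt and no reset: what is moved stays moved. The work goes in short steps, Python scripts to look and compute and a shell command to move; the robot and the scene stay as the last step left them, time stands still between calls to the robot, and variables do not carry over. Pictures are saved under pics/ and viewed, at most 10 in all, crops included, and the job is handed in when it is done.

```bash
mkdir -p pics; python3 - <<'E'
from bench import env, optics
import cv2,pickle
s=env.observe();print(s)
for n in("top","side"):
    p=optics.snapshot(n);cv2.imwrite(f"pics/{n}0.png",p["img"]);pickle.dump(p,open(n+"0.pkl","wb"));print(p["mtx"],p["pose"],[k for k in p])
E
```

```text
{'clock': 0.0, 'joint_pos': array([-1.28399057e+00,  2.87201216e-01,  1.57817807e+00, -9.84558926e-06,
        1.27860848e+00, -1.49998356e-01]), 'qd': array([ 0.00090011,  0.00050264,  0.00028527,  0.00103497, -0.00197475,
        0.00050494]), 'effort': array([ 4.19220614e-04, -4.05979049e+01, -2.92623943e+01, -1.18800067e-04,
        5.88705981e-03, -7.61461934e-06]), 'tool_pos': array([ 0.28540438, -0.61100971,  0.24692285]), 'tool_rot': array([-1.19443521e-03,  9.76243914e-01,  2.16671148e-01, -8.65549489e-05]), 'wrist_force': array([ 0.18303084, -0.0161398 , -1.03764997]), 'torque': array([-0.00465349,  0.00162538, -0.02536962]), 'grasp_force': 0.0, 'opening': 0.08504009080029296}
[[365.1274372    0.         326.76879661]
 [  0.         365.1274372  198.17550872]
 [  0.           0.           1.        ]] [[ 0.01521175  0.99510928 -0.09760182  0.47364808]
 [-0.99988287  0.01497449 -0.00316304 -0.07943105]
 [-0.00168603  0.09763851  0.99522052  0.97593345]
 [ 0.          0.          0.          1.        ]] ['img', 'mtx', 'pose']
[[373.6418833    0.         315.24441694]
 [  0.         373.6418833  193.6671215 ]
 [  0.           0.           1.        ]] [[ 0.93588281  0.28433664 -0.20802894  0.38095036]
 [-0.35207774  0.73330868 -0.58163532 -0.58372122]
 [-0.01283081  0.61758486  0.78639959  0.76289729]
 [ 0.          0.          0.          1.        ]] ['img', 'mtx', 'pose']
```

View pics/top0.png

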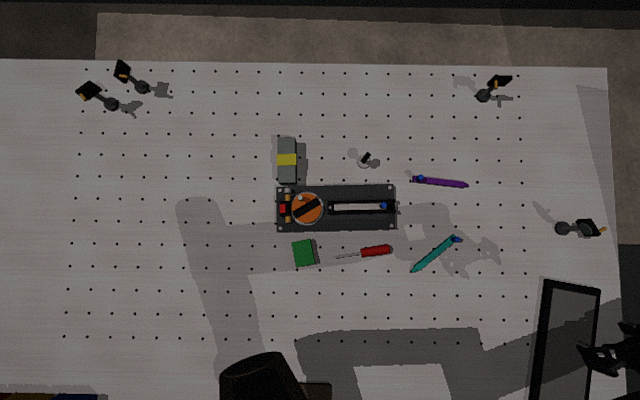

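View pics/side0.png

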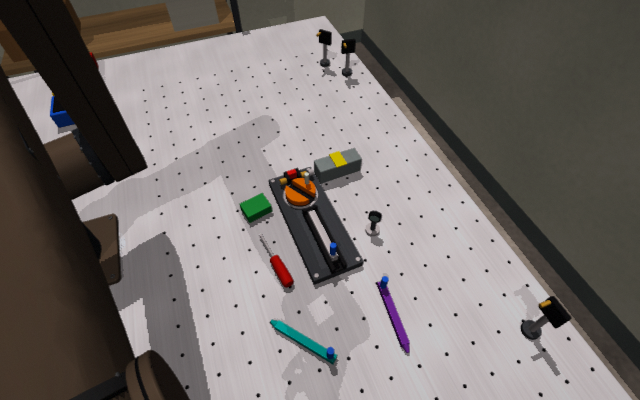

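The top view shows the shutter with its +x pointing left (world +y). The disc is at about (306,208), the peg near (300,198) and the blue post near (383,206). There are three bar-like things with blue posts: the steel bar in the guide at (330–390,207), the purple one at (440,181) and the turquoise one at (436,253). The one in the guide fits the description, and I'll confirm it in a crop while measuring.

```bash
cat > h.py <<'E'
import numpy as np,cv2
def ray(p,uv,z):
    K,T=p["mtx"],p["pose"]; u,v=uv
    d=T[:3,:3]@np.array([(u-K[0,2])/K[0,0],-(v-K[1,2])/K[1,1],-1]); o=T[:3,3]
    return o+d*(z-o[2])/d[2]
def proj(p,X):
    T=p["pose"];c=T[:3,:3].T@(np.array(X)-T[:3,3]);K=p["mtx"]
    return K[0,0]*c[0]/-c[2]+K[0,2],-K[1,1]*c[1]/-c[2]+K[1,2]
def blobs(img,lo,hi,roi,amin=4):
    x0,y0,x1,y1=roi;m=cv2.inRange(cv2.cvtColor(img,cv2.COLOR_BGR2HSV)[y0:y1,x0:x1],lo,hi)
    n,_,st,c=cv2.connectedComponentsWithStats(m)
    return [(c[i]+[x0,y0],st[i,2:].tolist()) for i in range(1,n) if st[i,4]>=amin]
E
python3 - <<'E'
import pickle,cv2,numpy as np
from h import *
t=pickle.load(open("top0.pkl","rb"));s=pickle.load(open("side0.pkl","rb"))
a=cv2.resize(t["img"][175:240,265:410],None,fx=5.5,fy=5.5,interpolation=2)
b=cv2.resize(s["img"][160:285,230:370],None,fx=4,fy=4,interpolation=2)
cv2.imwrite("pics/cropt.png",a);cv2.imwrite("pics/crops.png",b)
for n,p,r,z in(("t",t,(270,180,405,235),.041),("s",s,(265,165,370,285),.041)):
    print(n,"orange",[(c.round(1),st,ray(p,c,.041).round(4)) for c,st in blobs(p["img"],(5,120,60),(22,255,255),r)])
    print(n,"blue",[(c.round(1),st,ray(p,c,.076).round(4)) for c,st in blobs(p["img"],(100,120,50),(125,255,255),r,2)])
    print(n,"red",[(c.round(1),st,ray(p,c,.04).round(4)) for c,st in blobs(p["img"],(0,150,60),(4,255,255),r)])
E
```

```text
t orange [(array([301.4, 200.8]), [25, 19, 209], array([ 0.5576, -0.0115,  0.041 ])), (array([286.9, 197.1]), [5, 7, 32], array([0.5666, 0.0261, 0.041 ])), (array([310.3, 214.9]), [24, 19, 233], array([ 0.5217, -0.035 ,  0.041 ])), (array([287.4, 219.1]), [6, 7, 39], array([0.5101, 0.0234, 0.041 ]))]
t blue [(array([383.5, 204.6]), [6, 6, 29], array([ 0.5482, -0.217 ,  0.076 ]))]
t red [(array([282.1, 208.2]), [7, 9, 52], array([0.5379, 0.038 , 0.04  ]))]
s orange [(array([304.7, 184.4]), [24, 26, 266], array([ 0.5576, -0.0127,  0.041 ])), (array([282.7, 180.4]), [8, 8, 43], array([0.5102, 0.0199, 0.041 ])), (array([295. , 196.5]), [25, 20, 277], array([ 0.5228, -0.0401,  0.041 ]))]
s blue [(array([332.6, 248. ]), [7, 14, 74], array([ 0.5457, -0.2244,  0.076 ]))]
s red [(array([292. , 173.1]), [11, 9, 69], array([0.5401, 0.0357, 0.04  ])), (array([280.9, 270.4]), [23, 30, 345], array([ 0.4314, -0.2165,  0.04  ]))]
```

View pics/cropt.png

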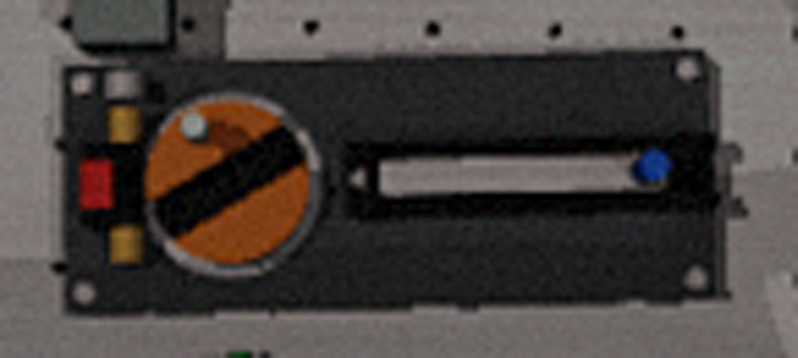

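View pics/crops.png

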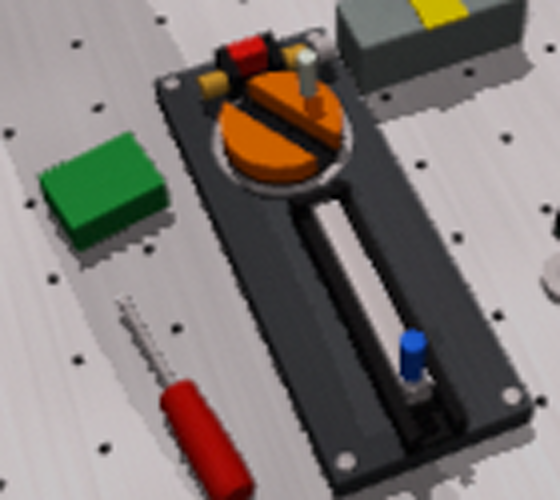

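The crops confirm it. The steel bar with the blue post at top px (383.5,204.6) lies in the guide; the purple and turquoise ones lie loose on the table. The peg top is at about (300.1,197.7), the disc centre at about (307,208) and the slot is blocking.

```bash
python3 - <<'E'
import pickle,cv2,numpy as np
from h import *
t=pickle.load(open("top0.pkl","rb"));s=pickle.load(open("side0.pkl","rb"))
scr=[ray(t,q,.02)[:2] for q in((279.9,190.1),(280.1,228.1),(390.1,187.4),(391.5,225.4))]
f=(scr[0]+scr[1])/2;b=(scr[2]+scr[3])/2;print("screws f,b mid",f,b,np.linalg.norm(f-b),np.linalg.norm(scr[0]-scr[1]))
print("axis ang screws",np.degrees(np.arctan2(*(f-b)[::-1])))
for p,r in((t,(289,180,330,235)),(s,(284,170,320,215))):
    m=cv2.inRange(cv2.cvtColor(p["img"],cv2.COLOR_BGR2HSV)[r[1]:r[3],r[0]:r[2]],(5,120,60),(22,255,255))
    pts=np.argwhere(m)[:,::-1]+np.array(r[:2])
    w=np.array([ray(p,q,.041)[:2] for q in pts],np.float32);h=cv2.convexHull(w)
    print("disc",cv2.minEnclosingCircle(h),cv2.fitEllipse(h))
for q in((300.1,197.7),):print("peg",ray(t,q,.075))
print("peg side",ray(s,(230+307/4,160+53/4),.075))
print("post side top",ray(s,(230+413/4,160+336/4),.076),"post top",ray(t,(383.8,204.6),.076))
E
```

```text
screws f,b mid [0.53701009 0.04586274] [ 0.54849696 -0.24471787] 0.29080756335014823 0.09989788307933413
axis ang screws 92.26376585616381
disc ((0.5382205247879028, -0.012908264994621277), 0.04797616973519325) ((0.5394489765167236, -0.01165702473372221), (0.0806211531162262, 0.09909555315971375), 4.926607608795166)
disc ((0.5444813370704651, -0.016224216669797897), 0.05469588190317154) ((0.5418882966041565, -0.013246635906398296), (0.07900860160589218, 0.11643530428409576), 169.4362335205078)
peg [ 0.56219275 -0.01042049  0.075     ]
peg side [ 0.56590747 -0.00796577  0.075     ]
post side top [ 0.55052205 -0.2159768   0.076     ] post top [ 0.54807266 -0.21775765  0.076     ]
```

Geometry agrees across the views. The disc axis is at (0.540,-0.0245), the peg is about 27 mm out with the disc at about -1.04 rad, and the shutter's +x lies at 92.3° in the world frame. I'll take the short way, pushing the peg about 30° towards -1.571 from its housing side. First I approach high with the fingers shut.

```bash
python3 -m jog '[{"claw":-1,"tx":5.2,"ty":-4.6,"tz":0,"yaw":3},{"claw":-1,"tx":10.4,"ty":-9.2,"tz":0,"yaw":6},{"claw":-1,"tx":15.6,"ty":-13.8,"tz":0,"yaw":9},{"claw":-1,"tx":20.8,"ty":-18.4,"tz":0,"yaw":12},{"claw":-1,"tx":26,"ty":-23,"tz":0,"yaw":15},{"claw":-1,"tx":31.2,"ty":-27.6,"tz":0,"yaw":18},{"claw":-1,"tx":36.4,"ty":-32.2,"tz":0,"yaw":21},{"claw":-1,"tx":41.6,"ty":-36.8,"tz":0,"yaw":22.7},{"claw":-1,"tx":46.8,"ty":-41.3,"tz":0,"yaw":22.7},{"claw":-1,"tx":52,"ty":-45.7,"tz":0,"yaw":22.7}]'; python3 -m jog '[{"claw":-1,"tx":0,"ty":0,"tz":0,"yaw":0},{"claw":-1,"tx":0,"ty":0,"tz":0,"yaw":0},{"claw":-1,"tx":0,"ty":0,"tz":0,"yaw":0}]'
```

```text
clock: 1.35
tool_pos: [0.536, -0.0368, 0.2481]
tool_rot: [0.0, 1.0, 0.02, -0.0]
wrist_force: [1.2, 0.7, 0.1]
opening: -0.0001
grasp_force: 0.0
clock: 1.72
tool_pos: [0.5353, -0.04, 0.2481]
tool_rot: [0.0, 1.0, 0.019, -0.0]
wrist_force: [0.1, -0.1, -0.1]
opening: 0.0003
grasp_force: 0.0
```

```bash
python3 -m jog '[{"claw":-1,"tx":3,"ty":-6.1,"tz":0,"yaw":0},{"claw":-1,"tx":3,"ty":-6.1,"tz":0,"yaw":0},{"claw":-1,"tx":3,"ty":-6.1,"tz":5,"yaw":0},{"claw":-1,"tx":3,"ty":-6.1,"tz":10,"yaw":0},{"claw":-1,"tx":3,"ty":-6.1,"tz":14.8,"yaw":0},{"claw":-1,"tx":3,"ty":-6.1,"tz":14.8,"yaw":0},{"claw":-1,"tx":3,"ty":-6.1,"tz":14.8,"yaw":0}]'
python3 - <<'E'
from bench import env,optics
import cv2
s=env.observe();print(s["tool_pos"])
im=optics.snapshot("side")["img"];w=optics.snapshot("wrist");print(w["mtx"],w["tool_from_camera"])
a=cv2.resize(im[150:260,250:370],(600,550),interpolation=2);b=cv2.resize(w["img"],(480,300))
cv2.imwrite("pics/s1.png",a);cv2.imwrite("pics/w1.png",w["img"])
E
```

```text
clock: 2.6
tool_pos: [0.5644, 0.0222, 0.1023]
tool_rot: [0.0, 1.0, 0.02, 0.001]
wrist_force: [-0.8, -0.2, 0.2]
opening: -0.0003
grasp_force: 0.0
[0.56441381 0.02219213 0.10226532]
[[309.70691629   0.         320.48652679]
 [  0.         309.70691629 199.08899922]
 [  0.           0.           1.        ]] [[ 3.35243193e-04  9.64299563e-01  2.64813597e-01  6.67002320e-02]
 [ 9.99999912e-01 -3.90090415e-04  1.54527011e-04 -4.63140198e-04]
 [ 2.52311575e-04  2.64813521e-01 -9.64299609e-01 -1.26453414e-01]
 [ 0.00000000e+00  0.00000000e+00  0.00000000e+00  1.00000000e+00]]
```

View pics/w1.png

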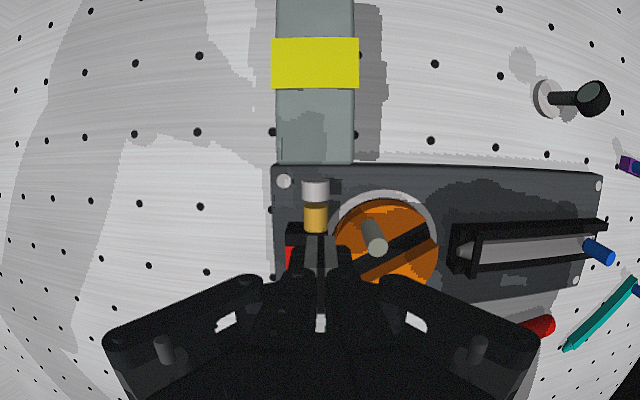

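The shut fingertips at (322,260) stand clear to the left of the peg top (377,248), over the housing side, which is where I want them. I descend, then push along tool y, stopping short to look.

```bash
python3 -m jog '[{"claw":-1,"tz":1.5,"tx":0,"ty":0,"yaw":0},{"claw":-1,"tz":2.7,"tx":0,"ty":0,"yaw":0},{"claw":-1,"tz":2.7,"tx":0,"ty":0.5,"yaw":0},{"claw":-1,"tz":2.7,"tx":0,"ty":0.8,"yaw":0},{"claw":-1,"tz":2.7,"tx":0,"ty":1.1,"yaw":0},{"claw":-1,"tz":2.7,"tx":0,"ty":1.4,"yaw":0},{"claw":-1,"tz":2.7,"tx":0,"ty":1.7,"yaw":0},{"claw":-1,"tz":2.7,"tx":0,"ty":2.0,"yaw":0},{"claw":-1,"tz":2.7,"tx":0,"ty":2.0,"yaw":0},{"claw":-1,"tz":2.7,"tx":0,"ty":2.0,"yaw":0}]'
cat > disc.py <<'E'
from bench import env,optics
import cv2,numpy as np,sys
from scipy.spatial.transform import Rotation as R
s=env.observe();w=optics.snapshot("wrist");cv2.imwrite(f"pics/{sys.argv[1]}.png",w["img"])
q=s["tool_rot"];W=np.eye(4);W[:3,:3]=R.from_quat([q[1],q[2],q[3],q[0]]).as_matrix();W[:3,3]=s["tool_pos"]
T=W@w["tool_from_camera"];K=w["mtx"]
def ray(u,v,z):
    d=np.array([u-K[0,2],v-K[1,2]]);r=np.hypot(*d);th=r/K[0,0]
    c=np.array([d[0]/r*np.sin(th),-d[1]/r*np.sin(th),-np.cos(th)]);g=T[:3,:3]@c
    return T[:3,3]+g*(z-T[2,3])/g[2]
if len(sys.argv)>2:
    for a in sys.argv[2:]:
        u,v,z=map(float,a.split(","));print(a,ray(u,v,z).round(4))
# rectified top map at disc height: 4 px/mm, world x up, -y right
X0,Y0=.62,.06;n=400;im=np.zeros((n,n*2-100,3),np.uint8)
rows,cols=im.shape[:2]
rr,cc=np.mgrid[:rows,:cols];P=np.stack([X0-rr/3000,Y0-cc/3000,np.full(rr.shape,.041)],-1)
c=(P-T[:3,3])@T[:3,:3];rho=np.hypot(c[...,0],c[...,1]);th=np.arctan2(rho,-c[...,2])
mu=(K[0,2]+K[0,0]*th*c[...,0]/rho).astype(np.float32);mv=(K[1,2]-K[0,0]*th*c[...,1]/rho).astype(np.float32)
o=cv2.remap(w["img"],mu,mv,1);cv2.imwrite(f"pics/{sys.argv[1]}r.png",o)
E
python3 disc.py w2
```

```text
clock: 3.95
tool_pos: [0.5647, 0.0037, 0.0739]
tool_rot: [-0.0, 1.0, 0.02, 0.001]
wrist_force: [3.0, 4.0, 1.3]
opening: -0.0
grasp_force: 1.7
```

View pics/w2r.png

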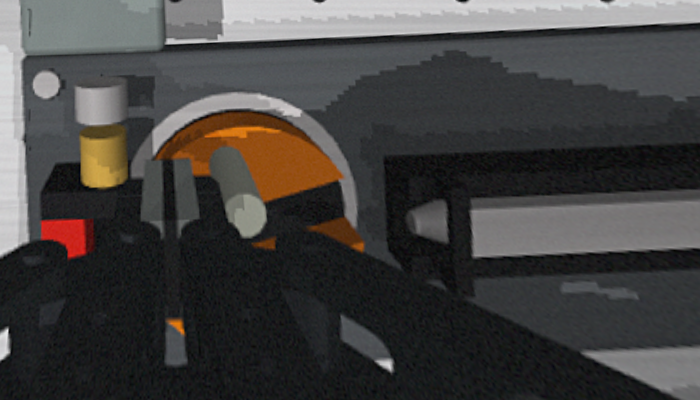

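The rectified view shows the finger against the peg, whose base is at (222,155). The slot edge from (275,207) to (343,182) is still about 17° off the bar's direction, so the peg has about 8 mm to go.

```bash
python3 -m jog '[{"claw":-1,"tz":0,"tx":0,"ty":0.3,"yaw":0},{"claw":-1,"tz":0,"tx":0,"ty":0.5,"yaw":0},{"claw":-1,"tz":0,"tx":0,"ty":0.7,"yaw":0},{"claw":-1,"tz":0,"tx":0,"ty":0.8,"yaw":0},{"claw":-1,"tz":0,"tx":0,"ty":0.8,"yaw":0},{"claw":-1,"tz":0,"tx":0,"ty":0.8,"yaw":0}]'
python3 disc.py w3
cat > slot.py <<'E'
import cv2,numpy as np,sys
from bench import optics
# slot angle from the top view: edges of the orange halves facing the slot, cast on z=.041
from h import *
p=optics.snapshot("top");im=p["img"]
cv2.imwrite(f"pics/{sys.argv[1]}.png",cv2.resize(im[180:240,265:410],None,fx=5.5,fy=5.5,interpolation=2))
hs=cv2.cvtColor(im,cv2.COLOR_BGR2HSV);m=cv2.inRange(hs,(5,120,60),(22,255,255));m[:,:290]=0;m[:180]=0;m[240:]=0;m[:,330:]=0
n,l,st,c=cv2.connectedComponentsWithStats(m)
for i in range(1,n):
    if st[i,4]>30: print(c[i].round(1),st[i,4],ray(p,c[i],.041).round(4))
E
python3 slot.py t3
```

```text
clock: 4.75
tool_pos: [0.5638, -0.005, 0.073]
tool_rot: [0.0, 1.0, 0.02, -0.001]
wrist_force: [0.1, 0.4, -0.3]
opening: -0.0001
grasp_force: 0.4
[314.5 216.1] 53 [ 0.5189 -0.0459  0.041 ]
```

View pics/w3r.png

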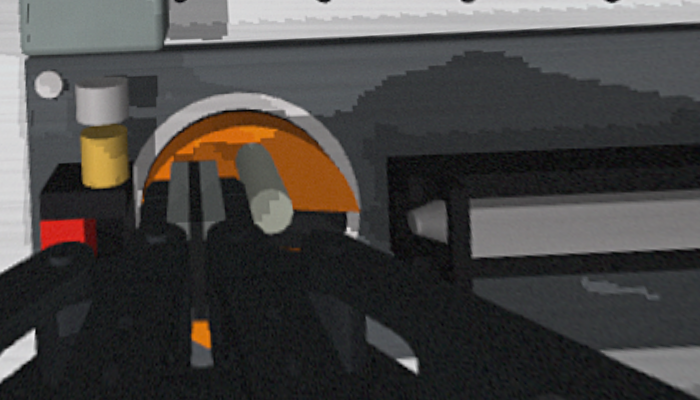

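The slot edge from (290,212) to (360,209) is now parallel to the bar's edge to within about 1°. I back off, rise, and check.

```bash
python3 -m jog '[{"claw":-1,"tz":0,"tx":0,"ty":-0.6,"yaw":0},{"claw":-1,"tz":0,"tx":0,"ty":-1.2,"yaw":0},{"claw":-1,"tz":-3,"tx":0,"ty":-1.2,"yaw":0},{"claw":-1,"tz":-6,"tx":0,"ty":-1.2,"yaw":0},{"claw":-1,"tz":-6,"tx":0,"ty":5,"yaw":0},{"claw":-1,"tz":-6,"tx":-0.5,"ty":10,"yaw":0},{"claw":-1,"tz":-6,"tx":-1,"ty":15,"yaw":0},{"claw":-1,"tz":-6,"tx":-1.5,"ty":20,"yaw":0},{"claw":-1,"tz":-6,"tx":-2.4,"ty":24.6,"yaw":0},{"claw":-1,"tz":-6,"tx":-2.4,"ty":24.6,"yaw":0}]'
python3 -m jog '[{"claw":-1,"tx":0,"ty":0,"tz":0,"yaw":0},{"claw":-1,"tx":0,"ty":0,"tz":0,"yaw":0}]'
python3 disc.py w4; python3 slot.py t4
```

```text
clock: 6.1
tool_pos: [0.5499, -0.2542, 0.1334]
tool_rot: [0.0, 1.0, 0.018, 0.0]
wrist_force: [-0.1, 0.4, 0.3]
opening: 0.0003
grasp_force: 0.0
clock: 6.35
tool_pos: [0.5505, -0.2499, 0.1331]
tool_rot: [-0.0, 1.0, 0.021, -0.0]
wrist_force: [0.1, 0.4, -0.2]
opening: 0.0002
grasp_force: 0.0
[306.5 199.5] 208 [ 0.5611 -0.0243  0.041 ]
[305.3 215.9] 238 [ 0.5188 -0.0223  0.041 ]
```

View pics/w4.png

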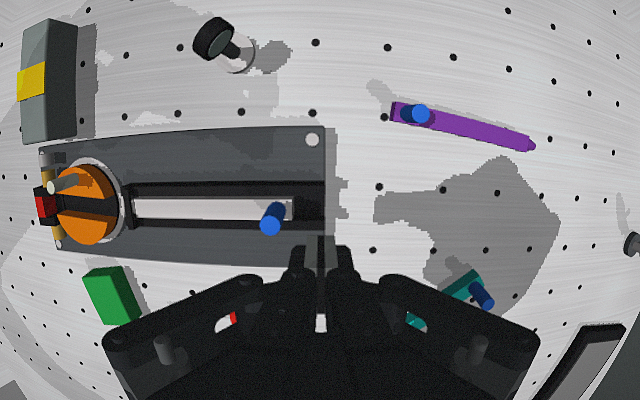

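View pics/t4.png

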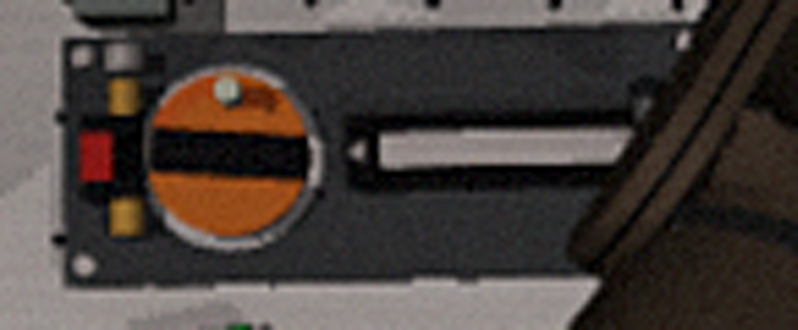

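The slot now runs right across to the bar in both views, but the t4 crop suggests it may be turned slightly too far (edge (152,128)–(308,137)). I'll measure it from the rectified wrist view.

```bash
python3 - <<'E'
import cv2,numpy as np
im=cv2.imread("pics/w4r.png");hs=cv2.cvtColor(im,cv2.COLOR_BGR2HSV)
m=cv2.inRange(hs,(5,120,60),(22,255,255));m=cv2.morphologyEx(m,cv2.MORPH_OPEN,np.ones((3,3)))
n,l,st,c=cv2.connectedComponentsWithStats(m)
big=sorted([i for i in range(1,n) if st[i,4]>1500],key=lambda i:c[i][1]);print([(c[i].round(0),st[i].tolist()) for i in big])
for k,i in enumerate(big):
    x0,w=st[i,0],st[i,2];xs=np.arange(x0+int(.2*w),x0+int(.8*w))
    ys=np.array([np.where(l[:,x]==i)[0][-1 if k==0 else 0] for x in xs]);
    f=np.polyfit(xs,ys,1)
    for _ in range(3):
        g=abs(np.polyval(f,xs)-ys)<3;f=np.polyfit(xs[g],ys[g],1)
    print(k,"slope deg",np.degrees(np.arctan(f[0])),g.mean())
g=hs[...,2].astype(int)
xs=np.arange(420,640);m2=(g>110)
for name,r in(("bar",(170,290)),):
    ys=[np.where(m2[r[0]:r[1],x])[0] for x in xs];ok=[len(y)>20 for y in ys]
    X=xs[ok]
    for e in(0,-1):
        Y=np.array([y[e] for y,o in zip(ys,ok) if o]);f=np.polyfit(X,Y,1);k=abs(np.polyval(f,X)-Y)<4;f=np.polyfit(X[k],Y[k],1);print(name,e,np.degrees(np.arctan(f[0])),k.mean(),np.polyval(f,500))
# same for the raw top crop
E
python3 - <<'E'
import cv2
im=cv2.imread("pics/w4r.png");cv2.imwrite("pics/w4v.png",im)
E
```

```text
[(array([113., 154.]), [85, 131, 70, 58, 2352]), (array([292., 171.]), [150, 120, 244, 94, 13662]), (array([239., 301.]), [93, 252, 299, 104, 21505])]
0 slope deg -24.156742788892398 0.5238095238095238
1 slope deg -5.679712061158484 0.7482993197278912
2 slope deg 1.822127073093426 0.8555555555555555
bar 0 -2.332493534379341 0.9783783783783784 36.28317042073944
bar -1 -2.264466356294889 0.9621621621621622 84.4370285691988
```

View pics/w4v.png

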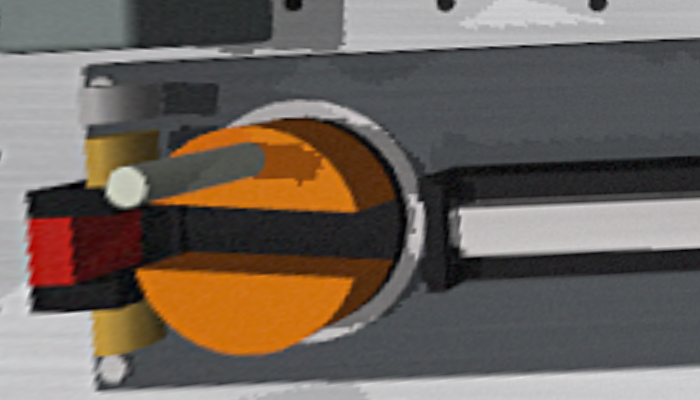

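w4v shows the slot edges (150,205)–(355,212) and (138,268)–(350,275), sloping +1.9° against the bar's -2.3°. That is about 0.07 rad too far: inside the 0.1 limit, but I prefer margin, so I'll nudge the peg back 2 mm from the other side.

```bash
python3 -m jog '[{"claw":-1,"tx":0.4,"ty":-6,"tz":0,"yaw":0},{"claw":-1,"tx":0.8,"ty":-12,"tz":0,"yaw":0},{"claw":-1,"tx":1.2,"ty":-18,"tz":0,"yaw":0},{"claw":-1,"tx":1.5,"ty":-19,"tz":0,"yaw":0},{"claw":-1,"tx":1.5,"ty":-19,"tz":3,"yaw":0},{"claw":-1,"tx":1.5,"ty":-19,"tz":5.8,"yaw":0},{"claw":-1,"tx":1.5,"ty":-19,"tz":5.8,"yaw":0}]'
```

```text
clock: 7.32
tool_pos: [0.5558, -0.0607, 0.073]
tool_rot: [-0.001, 1.0, 0.02, -0.003]
wrist_force: [-0.7, 0.6, -0.1]
opening: -0.0002
grasp_force: 0.0
```

```bash
python3 -m jog '[{"claw":-1,"tx":1,"ty":-0.6,"tz":0,"yaw":0},{"claw":-1,"tx":1,"ty":-1.0,"tz":0,"yaw":0},{"claw":-1,"tx":1,"ty":-1.3,"tz":0,"yaw":0},{"claw":-1,"tx":1,"ty":-1.4,"tz":0,"yaw":0},{"claw":-1,"tx":1,"ty":-1.5,"tz":0,"yaw":0},{"claw":-1,"tx":1,"ty":-1.6,"tz":0,"yaw":0},{"claw":-1,"tx":1,"ty":-1.7,"tz":0,"yaw":0},{"claw":-1,"tx":1,"ty":-1.7,"tz":0,"yaw":0}]'
```

```text
clock: 8.32
tool_pos: [0.5669, -0.0439, 0.0753]
tool_rot: [0.0, 1.0, 0.02, -0.0]
wrist_force: [-0.4, -2.0, -0.2]
opening: -0.0004
grasp_force: 0.8
```

Contact was made: 2 N at the expected place. I back off, go up, return behind the post, and measure the slot again.

```bash
python3 -m jog '[{"claw":-1,"tx":0,"ty":1,"tz":0,"yaw":0},{"claw":-1,"tx":0,"ty":1,"tz":-3,"yaw":0},{"claw":-1,"tx":0,"ty":1,"tz":-5.8,"yaw":0},{"claw":-1,"tx":-0.5,"ty":6,"tz":-5.8,"yaw":0},{"claw":-1,"tx":-1,"ty":12,"tz":-5.8,"yaw":0},{"claw":-1,"tx":-2.4,"ty":18,"tz":-5.8,"yaw":0},{"claw":-1,"tx":-2.4,"ty":20.7,"tz":-5.8,"yaw":0},{"claw":-1,"tx":-2.4,"ty":20.7,"tz":-5.8,"yaw":0},{"claw":-1,"tx":-2.4,"ty":20.7,"tz":-5.8,"yaw":0}]'
python3 disc.py w5 ; python3 slot.py t5; python3 - <<'E'
import cv2,numpy as np
for nm in("w4r","w5r"):
    hs=cv2.cvtColor(cv2.imread(f"pics/{nm}.png"),cv2.COLOR_BGR2HSV)
    xs=np.arange(180,330);dark=hs[...,2]<70
    # top face edge of lower half = lowest... bright orange begins
    V=hs[...,2].astype(int);o=(hs[...,0]<23)&(hs[...,1]>120)&(V>150)
    for a,b,e in((150,235,-1),(235,330,0)):
        ys=np.array([(np.where(o[a:b,x])[0][e] if o[a:b,x].any() else -99)+a for x in xs])
        f=np.polyfit(xs,ys,1)
        for t in(15,5,3,2):
            k=abs(np.polyval(f,xs)-ys)<t
            if k.sum()>20:f=np.polyfit(xs[k],ys[k],1)
        print(nm,e,np.degrees(np.arctan(f[0])).round(2),k.mean().round(2),np.polyval(f,250).round(1))
E
```

```text
clock: 9.45
tool_pos: [0.5514, -0.2502, 0.1329]
tool_rot: [-0.001, 1.0, 0.021, -0.0]
wrist_force: [0.4, 0.1, -0.1]
opening: 0.0003
grasp_force: 0.0
[306.4 199.5] 208 [ 0.561 -0.024  0.041]
[305.6 215.9] 240 [ 0.5189 -0.0229  0.041 ]
w4r -1 2.39 1.0 206.6
w4r 0 2.38 1.0 274.0
w5r -1 2.28 1.0 206.7
w5r 0 2.23 1.0 274.1
```

The disc barely moved (0.1°); that contact was just the touch point. I repeat it 2 mm deeper.

```bash
python3 -m jog '[{"claw":-1,"tx":0.4,"ty":-6,"tz":0,"yaw":0},{"claw":-1,"tx":0.8,"ty":-12,"tz":0,"yaw":0},{"claw":-1,"tx":1.6,"ty":-18,"tz":0,"yaw":0},{"claw":-1,"tx":2.4,"ty":-19.4,"tz":0,"yaw":0},{"claw":-1,"tx":2.4,"ty":-19.4,"tz":3,"yaw":0},{"claw":-1,"tx":2.4,"ty":-19.4,"tz":5.8,"yaw":0},{"claw":-1,"tx":2.4,"ty":-19.4,"tz":5.8,"yaw":0},{"claw":-1,"tx":2.4,"ty":-20.0,"tz":5.8,"yaw":0},{"claw":-1,"tx":2.4,"ty":-20.4,"tz":5.8,"yaw":0},{"claw":-1,"tx":2.4,"ty":-20.7,"tz":5.8,"yaw":0}]'
python3 -m jog '[{"claw":-1,"tx":0,"ty":-0.1,"tz":0,"yaw":0},{"claw":-1,"tx":0,"ty":-0.2,"tz":0,"yaw":0},{"claw":-1,"tx":0,"ty":-0.25,"tz":0,"yaw":0},{"claw":-1,"tx":0,"ty":-0.25,"tz":0,"yaw":0}]'
```

```text
clock: 10.8
tool_pos: [0.5677, -0.0436, 0.0765]
tool_rot: [0.0, 1.0, 0.021, 0.001]
wrist_force: [0.4, -2.2, 1.0]
opening: -0.0001
grasp_force: 1.4
clock: 11.3
tool_pos: [0.5671, -0.0413, 0.0756]
tool_rot: [0.0, 1.0, 0.02, 0.0]
wrist_force: [0.8, -3.0, 1.9]
opening: -0.0001
grasp_force: 1.3
```

```bash
python3 -m jog '[{"claw":-1,"tx":0,"ty":1,"tz":0,"yaw":0},{"claw":-1,"tx":0,"ty":1,"tz":-3,"yaw":0},{"claw":-1,"tx":0,"ty":1,"tz":-5.8,"yaw":0},{"claw":-1,"tx":-0.5,"ty":6,"tz":-5.8,"yaw":0},{"claw":-1,"tx":-1,"ty":12,"tz":-5.8,"yaw":0},{"claw":-1,"tx":-2.4,"ty":18,"tz":-5.8,"yaw":0},{"claw":-1,"tx":-2.4,"ty":20.9,"tz":-5.8,"yaw":0},{"claw":-1,"tx":-2.4,"ty":20.9,"tz":-5.8,"yaw":0},{"claw":-1,"tx":-2.4,"ty":20.9,"tz":-5.8,"yaw":0}]'
python3 disc.py w6 ; python3 - <<'E'
import cv2,numpy as np
for nm in("w6r",):
    hs=cv2.cvtColor(cv2.imread(f"pics/{nm}.png"),cv2.COLOR_BGR2HSV)
    xs=np.arange(180,330);V=hs[...,2].astype(int);o=(hs[...,0]<23)&(hs[...,1]>120)&(V>150)
    for a,b,e in((150,235,-1),(235,330,0)):
        ys=np.array([(np.where(o[a:b,x])[0][e] if o[a:b,x].any() else -99)+a for x in xs])
        f=np.polyfit(xs,ys,1)
        for t in(15,5,3,2):
            k=abs(np.polyval(f,xs)-ys)<t
            if k.sum()>20:f=np.polyfit(xs[k],ys[k],1)
        print(nm,e,np.degrees(np.arctan(f[0])).round(2),k.mean().round(2),np.polyval(f,250).round(1))
E
```

```text
clock: 12.42
tool_pos: [0.5507, -0.2499, 0.1324]
tool_rot: [-0.001, 1.0, 0.02, -0.001]
wrist_force: [0.4, 0.6, 0.7]
opening: 0.0002
grasp_force: 0.0
w6r -1 -3.37 1.0 206.4
w6r 0 -3.38 1.0 273.7
```

The slot is now within about 1° of the bar. I descend behind the post and push.

```bash
python3 -m jog '[{"claw":-1,"tx":0,"ty":0,"tz":3,"yaw":0},{"claw":-1,"tx":0,"ty":0,"tz":5.8,"yaw":0},{"claw":-1,"tx":0,"ty":0,"tz":5.8,"yaw":0},{"claw":-1,"tx":0,"ty":-0.8,"tz":5.8,"yaw":0},{"claw":-1,"tx":0,"ty":-1.4,"tz":5.8,"yaw":0},{"claw":-1,"tx":0,"ty":-2,"tz":5.8,"yaw":0},{"claw":-1,"tx":0,"ty":-2.6,"tz":5.8,"yaw":0},{"claw":-1,"tx":0,"ty":-3.2,"tz":5.8,"yaw":0},{"claw":-1,"tx":0,"ty":-3.8,"tz":5.8,"yaw":0},{"claw":-1,"tx":0,"ty":-4.4,"tz":5.8,"yaw":0}]'
python3 -m jog '[{"claw":-1,"tx":0,"ty":-0.6,"tz":0,"yaw":0},{"claw":-1,"tx":0,"ty":-1.2,"tz":0,"yaw":0},{"claw":-1,"tx":0,"ty":-1.8,"tz":0,"yaw":0},{"claw":-1,"tx":0,"ty":-2.4,"tz":0,"yaw":0},{"claw":-1,"tx":0,"ty":-3,"tz":0,"yaw":0}]'
```

```text
clock: 13.72
tool_pos: [0.5496, -0.2067, 0.0755]
tool_rot: [0.0, 1.0, 0.02, 0.0]
wrist_force: [0.7, -2.3, 2.1]
opening: 0.0002
grasp_force: 1.5
clock: 14.35
tool_pos: [0.5483, -0.1766, 0.0753]
tool_rot: [0.0, 1.0, 0.02, -0.0]
wrist_force: [0.6, -3.8, 2.3]
opening: -0.0001
grasp_force: 1.6
```

```bash
python3 -m jog '[{"claw":-1,"tx":0,"ty":-0.6,"tz":0,"yaw":0},{"claw":-1,"tx":0,"ty":-1.2,"tz":0,"yaw":0},{"claw":-1,"tx":0,"ty":-1.8,"tz":0,"yaw":0},{"claw":-1,"tx":0,"ty":-2.4,"tz":0,"yaw":0},{"claw":-1,"tx":0,"ty":-3,"tz":0,"yaw":0},{"claw":-1,"tx":0,"ty":-3.5,"tz":0,"yaw":0},{"claw":-1,"tx":0,"ty":-4,"tz":0,"yaw":0},{"claw":-1,"tx":0,"ty":-4.3,"tz":0,"yaw":0}]'
python3 -m jog '[{"claw":-1,"tx":0,"ty":-0.2,"tz":0,"yaw":0},{"claw":-1,"tx":0,"ty":-0.3,"tz":0,"yaw":0},{"claw":-1,"tx":0,"ty":-0.4,"tz":0,"yaw":0},{"claw":-1,"tx":0,"ty":-0.4,"tz":0,"yaw":0}]'
```

```text
clock: 15.35
tool_pos: [0.5463, -0.1334, 0.075]
tool_rot: [-0.0, 1.0, 0.02, -0.0]
wrist_force: [-0.5, -1.7, 0.1]
opening: -0.0002
grasp_force: 1.0
clock: 15.85
tool_pos: [0.5462, -0.1297, 0.075]
tool_rot: [-0.0, 1.0, 0.02, -0.0]
wrist_force: [0.1, -0.4, 0.1]
opening: 0.0001
grasp_force: 0.4
```

Not at the stop yet (no force), so I creep on until the force rises.

```bash
for i in 1; do :; done; python3 -m jog '[{"claw":-1,"tx":0,"ty":-0.1,"tz":0,"yaw":0},{"claw":-1,"tx":0,"ty":-0.15,"tz":0,"yaw":0},{"claw":-1,"tx":0,"ty":-0.2,"tz":0,"yaw":0},{"claw":-1,"tx":0,"ty":-0.2,"tz":0,"yaw":0}]'
```

```text
clock: 16.35
tool_pos: [0.5463, -0.1279, 0.0753]
tool_rot: [-0.0, 1.0, 0.02, -0.0]
wrist_force: [-0.3, -1.9, -0.8]
opening: 0.0003
grasp_force: 0.5
```

```bash
python3 -m jog '[{"claw":-1,"tx":0,"ty":-0.1,"tz":0,"yaw":0},{"claw":-1,"tx":0,"ty":-0.15,"tz":0,"yaw":0},{"claw":-1,"tx":0,"ty":-0.15,"tz":0,"yaw":0}]'
```

```text
clock: 16.73
tool_pos: [0.5463, -0.1264, 0.0753]
tool_rot: [-0.0, 1.0, 0.02, 0.0]
wrist_force: [1.0, -1.7, -1.7]
opening: 0.0001
grasp_force: 0.5
```

```bash
python3 -m jog '[{"claw":-1,"tx":0,"ty":-0.1,"tz":0,"yaw":0},{"claw":-1,"tx":0,"ty":-0.15,"tz":0,"yaw":0},{"claw":-1,"tx":0,"ty":-0.15,"tz":0,"yaw":0}]'
```

```text
clock: 17.1
tool_pos: [0.5466, -0.1258, 0.0757]
tool_rot: [0.001, 1.0, 0.02, 0.001]
wrist_force: [0.0, -5.1, -1.1]
opening: -0.0001
grasp_force: 2.6
```

```bash
python3 -m jog '[{"claw":-1,"tx":0,"ty":-0.1,"tz":0,"yaw":0},{"claw":-1,"tx":0,"ty":-0.1,"tz":0,"yaw":0}]'
```

```text
clock: 17.35
tool_pos: [0.547, -0.1256, 0.0762]
tool_rot: [0.002, 1.0, 0.021, 0.001]
wrist_force: [-0.8, -6.8, -0.5]
opening: -0.0004
grasp_force: 3.5
```

```bash
python3 -m jog '[{"claw":-1,"tx":0,"ty":-0.1,"tz":0,"yaw":0},{"claw":-1,"tx":0,"ty":-0.2,"tz":0,"yaw":0},{"claw":-1,"tx":0,"ty":-0.2,"tz":0,"yaw":0},{"claw":-1,"tx":0,"ty":-0.2,"tz":0,"yaw":0}]'
```

```text
clock: 17.85
tool_pos: [0.5478, -0.1251, 0.077]
tool_rot: [0.003, 1.0, 0.021, 0.002]
wrist_force: [0.4, -10.7, 1.7]
opening: -0.0003
grasp_force: 5.4
```

It has stopped dead: about 11 N with the TCP still, and the post near the expected place. I back off and check by measurement.

```bash
python3 -m jog '[{"claw":-1,"tx":0,"ty":1,"tz":0,"yaw":0},{"claw":-1,"tx":0,"ty":1.6,"tz":0,"yaw":0},{"claw":-1,"tx":0,"ty":1.6,"tz":-4,"yaw":0},{"claw":-1,"tx":0,"ty":4,"tz":-10,"yaw":0},{"claw":-1,"tx":-5,"ty":10,"tz":-15,"yaw":0},{"claw":-1,"tx":-5,"ty":16,"tz":-15,"yaw":0},{"claw":-1,"tx":-5,"ty":22,"tz":-15,"yaw":0},{"claw":-1,"tx":-5,"ty":28,"tz":-15,"yaw":0},{"claw":-1,"tx":-5,"ty":28,"tz":-15,"yaw":0},{"claw":-1,"tx":-5,"ty":28,"tz":-15,"yaw":0}]'
python3 - <<'E'
from bench import env,optics
from h import *
import pickle
for n,r in(("top",(270,180,405,235)),("side",(265,165,370,285))):
    p=optics.snapshot(n);p0=pickle.load(open(n+"0.pkl","rb"))
    b=blobs(p["img"],(100,120,50),(125,255,255),r,8)
    print(n,[(c.round(1),st,ray(p,c,.076 if n=="top" else .062).round(4)) for c,st in b])
    full=(200,100,420,300)
    for nm,lo,hi in(("green",(50,100,40),(75,255,255)),("red",(0,150,60),(4,255,255)),("yellow",(24,120,80),(35,255,255)),("purple",(130,80,40),(155,255,255))):
        print(nm,*[[c.round(1).tolist() for c,st in blobs(q["img"],lo,hi,full,25)] for q in(p0,p)])
    print("mean diff lens area",n,[cv2.absdiff(p["img"],p0["img"])[145:172,340:382].mean() if n=="top" else cv2.absdiff(p["img"],p0["img"])[205:240,362:386].mean()])
E
```

```text
clock: 19.1
tool_pos: [0.5072, -0.4038, 0.2244]
tool_rot: [-0.001, 1.0, 0.02, -0.0]
wrist_force: [0.3, 0.5, 0.2]
opening: 0.0001
grasp_force: 0.0
top [(array([338.4, 205.6]), [6, 6, 29], array([ 0.544 , -0.1056,  0.076 ]))]
green [[302.7, 252.6]] [[303.0, 252.5]]
red [[282.1, 208.2], [375.7, 250.1]] [[282.1, 208.1], [375.2, 250.4]]
yellow [[285.9, 159.3]] [[285.9, 159.3]]
purple [] []
mean diff lens area top [np.float64(7.048794826572604)]
side []
green [[255.4, 206.6]] [[247.8, 212.5]]
red [[292.0, 173.1], [281.0, 270.8]] [[281.3, 271.0]]
yellow [[337.6, 159.0]] []
purple [[384.3, 292.4]] [[386.7, 295.5]]
mean diff lens area side [np.float64(82.7388888888889)]
```

Post at y = -0.1056, 81 mm behind the disc axis (83 expected, calibration ±2 mm) and 112 mm travelled. The top view shows the case, driver and stop unmoved (the side view is blocked by the arm). Handing in.

```bash
python3 -c "
from bench import sign_off
print(sign_off())"
```

```text
the job is handed in; nothing more can be done
None
```

I turned the disc until its slot was within about 1° of the bar, pushed the bar through until it stopped dead at the red stop (about 11 N), and handed the job in at about 19 s; the top view shows the driver and case unmoved, but I did not measure the lens post separately.

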